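# Lay out the stripped chain drive in its nests

### The arm

A 7-joint arm with a two-finger parallel gripper is mounted at the origin on the work surface. World frame = base frame: x ahead of the robot, y to its left, z up, the work surface at z = 0. Lengths are in m, angles in rad, forces in N, time in s.
With the tool pointing down it reaches from about 0.425 to 0.925 m from the base axis. Payload 6.8 kg.
Tool frame: the origin (TCP) lies at the very end of the fingers, on their centre line; the grasp point (between the pads) lies bot.grip_point_offset behind it (bot.grip_point_offset is the distance from the TCP to the grasp point, in m); z points along the fingers, y is the line along which they close (so a half turn about z gives the same grasp; the last joint's range is limited). The gripper opens to 85 mm and grips with 20 to 120 N. Pads are 22 mm wide; open, the fingers measure 114 mm over their backs; the gripper's body (76 mm by 85 mm) begins 54 mm behind the grasp point. The pads swing forward as they close: fully open they stand 13 mm farther back than shut.
Start: joints at [-1.372, 0.477, 0.022, 1.555, -0.011, 1.109, -0.083], TCP at [0.204, 0.644, 0.192] pointing down, gripper open.
Joint ranges: [-2.96, 2.96], [-0.34, 2.1], [-1.41, 1.46], [0.24, 2.44], [-1.37, 4.51], [0.17, 1.92], [-2.96, 2.96]. Speed limits (rad/s): [2.39, 2.39, 3.14, 3.14, 3.14, 3.14, 3.14].

### API

Orientations are given as a unit quaternion [w, x, y, z].
In Python, from station import bot, imaging gives the robot as it stands. The module is installed in compiled form; this text tells all that it offers.
- The arm moves only by the tool carry_out, never from a script. Its argument "targets" is one flat list of numbers, 5 for each row, row after row: the closure in counts, from 0 (fully open) to 255 (shut), then the shift along the world's x, y, z in mm, then the turn about the world's z in degrees. A call has 1 to 20 rows; each row shifts and turns the commanded pose from where the row before left it; what a row does not reach is not made up. A row lasts 1/10 s, in which the tool goes at most 50 mm and 8.59 degrees, less where a joint would pass 70% of its speed; a pose out of reach is approached as far as the arm can. A call is refused whole if a number of a shift passes 50 or a number of a turn 8.59, either way. A call with a gripper value outside its range is refused whole. The fingers move at their own pace and stop on an object; "newtons" is the grip in N (left out, the last holds). Time passes only in rows, so rows that do not move let the fingers close. It gives the time, the measured TCP pose, the force, the opening and the grip force at its end, in the units of the state.
- bot.get_obs(): the state, without advancing time (a new reading comes with each control period).
- imaging.read_camera(name): name is "scene" or "top" or "wrist"; returns a dict with "frame" (420x560x3 uint8, red, green, blue), "fov_y" (degrees; the focal length in pixels is half the picture's height over the tangent of half this angle, whatever the lens; pixels are square), "cx", "cy" (the principal point, pixels), "k1" (the pictures are not rectified: a ray, as slopes to the right and down, at radius r is drawn at 1 + k1 r^2 times it, then the intrinsics apply), "pose" (4x4, takes a point from camera to world coordinates); the wrist camera has in their place "tool_from_camera" (4x4, takes a point from camera to tool coordinates, whose origin is the TCP and whose axes are the flange's). Camera axes: x right, y up, looking along -z (the intrinsics and any distortion apply to the point x, -y, -z); pixel columns grow to the right and rows downward; lengths in m; the calibration is good to about 2 mm. A picture is of the moment at which its call begins: read the wrist's pose just before it. There is no depth.
- bot.hand_in(): hands the job in; it is judged then, once.
The state is a dict: "t": time; "q": joint angles; "joint_vel": joint speeds; "joint_torque": joint torques, N m; "eef_pos": TCP position; "tool_rot": TCP orientation; "contact_force": force on the tool from outside, world axes, zero at the start; "torque": the same for the moment, N m; "gripper_width": opening from 0.0 (shut) to 1.0 (fully open); "grasp_force": force on a finger pad.
Only numpy, scipy, OpenCV 4.12 (cv2) and the standard library are available. Lean on these libraries where they do the work, as an engineer would, in place of code of your own. Each camera call takes 0.05 s, during which the arm holds its last target. There are 200 camera calls.

### The job

Put the four parts of the stripped chain drive away in the wooden nests: each part goes into the recess that has its outline - the large sprocket in the large round one, the small sprocket in the small round one, the bearing block in the short wide one and the chain guide in the long slim one - lying flat on the recess floor, same side up as it lies now. Set each part down rather than dropping it, and leave the tin of bolts and the hammer where they are.

Things in the scene. Friction and masses are not known exactly. Their poses are not given: they have to be found in the camera images.
- big_sprocket: The larger steel chain sprocket, about 0.5 kg: toothed disc 96 mm in diameter and 10 mm thick, with a plain round hub 42 mm in diameter rising from the disc's top to 38 mm above the underside (28 mm of hub to grip); dark bore spot on top. Origin: centre of the underside of the disc; z up along the bore axis. It lies flat on the bench, hub up, at any yaw (yaw does not matter)
- small_sprocket: The smaller steel chain sprocket, about 0.22 kg: toothed disc 62 mm in diameter and 10 mm thick, hub 30 mm in diameter rising from the disc's top to 38 mm above the underside (28 mm of hub to grip); dark bore spot on top. Origin: centre of the underside of the disc; z up along the bore axis. It lies flat on the bench, hub up, at any yaw (yaw does not matter)
- bearing_block: Grey pillow-block bearing, about 0.5 kg: foot 120 mm long (x), 40 mm wide (y), 16 mm high, with a round housing in its middle 60 mm across (x), 32 mm wide (y; flat parallel faces, grip across these) and 62 mm high over all. Origin: centre of the foot's underside; x along the foot, z up. Either way round is right
- chain_guide: White plastic chain guide bar, about 0.1 kg, 150 mm long (x), 22 mm wide (y), 30 mm high, with an 8 mm wide, 6 mm deep groove along its top. Origin: centre of its underside; x along the bar, z up. Either way round is right
- big_round_nest: Nest with the large round outline. A fixed plywood board 16 mm thick, lying flat on the bench; board 150 x 150 mm, round recess 117 mm in diameter. The recess is 8 mm deep and its flat floor (black rubber) is 8 mm above the bench. Origin: centre of the board's underside, so recess centre is straight above it; z up
- small_round_nest: Nest with the small round outline. A fixed plywood board 16 mm thick, lying flat on the bench; board 110 x 110 mm, round recess 83 mm in diameter. The recess is 8 mm deep and its flat floor (black rubber) is 8 mm above the bench. Origin: centre of the board's underside, so recess centre is straight above it; z up
- wide_nest: Nest with the short wide rectangular outline. A fixed plywood board 16 mm thick, lying flat on the bench; board 170 (x) x 90 (y) mm, rectangular recess 141 (x) x 61 (y) mm. The recess is 8 mm deep and its flat floor (black rubber) is 8 mm above the bench. Origin: centre of the board's underside, so recess centre is straight above it; z up, x along the recess
- slim_nest: Nest with the long slim rectangular outline. A fixed plywood board 16 mm thick, lying flat on the bench; board 200 (x) x 75 (y) mm, rectangular recess 171 (x) x 43 (y) mm. The recess is 8 mm deep and its flat floor (black rubber) is 8 mm above the bench. Origin: centre of the board's underside, so recess centre is straight above it; z up, x along the recess
- bolt_tin: Bystander: open round metal tin of bolts, 72 mm in diameter, 55 mm high, loose on the bench to the robot's left. Origin: centre of its underside
- hammer: Bystander: a hammer lying loose on the bench to the robot's right, 260 mm long, 26 mm high, head 95 mm across. Origin: underside, below the middle of the hammer's length; x runs along the handle towards the head

How it is judged:
At the end, for the whole second after the job is handed in: Each part at rest, upright (tilt < 0.08 rad), on its own recess floor (underside 5.5 to 10.5 mm above the bench): sprocket centres within 13 mm of the nest's; block and guide within 16 mm and 0.25 rad of the recess's direction, either way round (horizontal distance between big_sprocket and big_round_nest below 0.013 m and z of big_sprocket in the frame of big_round_nest between 0.0055 and 0.0105 m and angle between each of big_sprocket, small_sprocket, bearing_block, chain_guide's own z axis and vertical below 0.08 rad and linear speed of each of big_sprocket, small_sprocket, bearing_block, chain_guide below 0.02 m/s and horizontal distance between small_sprocket and small_round_nest below 0.013 m and z of small_sprocket in the frame of small_round_nest between 0.0055 and 0.0105 m and horizontal distance between bearing_block and wide_nest below 0.016 m and z of bearing_block in the frame of wide_nest between 0.0055 and 0.0105 m and angle between the x axis of bearing_block and the x axis of wide_nest, either way round below 0.25 rad and horizontal distance between chain_guide and slim_nest below 0.016 m and z of chain_guide in the frame of slim_nest between 0.0055 and 0.0105 m and angle between the x axis of chain_guide and the x axis of slim_nest, either way round below 0.25 rad); the robot touches nothing.
It fails at once if a part is dropped into its nest (faster than 0.7 m/s there, a fall of about 25 mm) ((linear speed of big_sprocket above 0.7 m/s and horizontal distance between big_sprocket and big_round_nest below 0.05 m and z of big_sprocket in the frame of big_round_nest below 0.05 m) or (linear speed of small_sprocket above 0.7 m/s and horizontal distance between small_sprocket and small_round_nest below 0.05 m and z of small_sprocket in the frame of small_round_nest below 0.05 m) or (linear speed of bearing_block above 0.7 m/s and horizontal distance between bearing_block and wide_nest below 0.05 m and z of bearing_block in the frame of wide_nest below 0.05 m) or (linear speed of chain_guide above 0.7 m/s and horizontal distance between chain_guide and slim_nest below 0.05 m and z of chain_guide in the frame of slim_nest below 0.05 m)).
It fails at once if the bolt tin or the hammer is moved by more than 30 mm (distance of any of bolt_tin, hammer from where it was at the start of the episode above 0.03 m).
It also fails if it takes over 115 s, if anything falls off the work surface, if the arm or the gripper's body presses on something with over 40 N, if the wrist force passes 120 N, or if a joint passes its speed limit or range.

## Working session

There is one attempt and no reset: what is moved stays moved. The work goes in short steps, Python scripts to look and compute and a tool call to move; the robot and the scene stay as the last step left them, time stands still between calls to the robot, and variables do not carry over. Pictures are saved under pics/ and viewed, at most 14 in all, crops included, and the job is handed in when it is done.

Besides the shell and the picture viewer there is one more tool, called after "Emit:" as name(argument=value, ...) on one line, values as JSON. carry_out: Moves the arm, as the interface text tells. Its arguments: {"type":"object","properties":{"targets":{"type":"array","items":{"type":"number"}},"newtons":{"type":"number"}},"required":["targets"]}

```bash
mkdir -p pics
cat > h.py <<'E'
import numpy as np, cv2
from station import bot, imaging
from scipy.spatial.transform import Rotation as R
def take(name):
    o=bot.get_obs(); c=imaging.read_camera(name)
    if name=="wrist":
        T=np.eye(4); q=o["tool_rot"]; T[:3,:3]=R.from_quat([q[1],q[2],q[3],q[0]]).as_matrix(); T[:3,3]=o["eef_pos"]
        c["pose"]=T@np.array(c["tool_from_camera"])
    return c
def intr(c):
    f=c["frame"].shape[0]/2/np.tan(np.radians(c["fov_y"])/2)
    return np.array([[f,0,c["cx"]],[0,f,c["cy"]],[0,0,1.]]), np.array([c["k1"],0,0,0,0.])
def cast(c,uv,z):
    K,d=intr(c); n=cv2.undistortPoints(np.array(uv,float).reshape(-1,1,2),K,d).reshape(-1,2)
    P=np.array(c["pose"]); r=np.c_[n[:,0],-n[:,1],-np.ones(len(n))]@P[:3,:3].T
    return P[:3,3]+r*((z-P[2,3])/r[:,2])[:,None]
def save(c,n): cv2.imwrite(f"pics/{n}.png",c["frame"][:,:,::-1])
E
python3 - <<'E'
from h import *
import pickle
np.set_printoptions(precision=4,suppress=True)
for n in("scene","top"):
    c=take(n); save(c,n+"0"); pickle.dump(c,open(n+".pkl","wb")); print(n,c["fov_y"],c["k1"],np.array(c["pose"]))
print(bot.get_obs(),bot.grip_point_offset)
E
```

```text
scene 53.00987417854534 -0.11637752111393108 [[-0.1422 -0.6808  0.7186  1.5733]
 [ 0.9898 -0.0956  0.1052  0.1551]
 [-0.0029  0.7262  0.6874  0.9979]
 [ 0.      0.      0.      1.    ]]
top 55.53635455140859 -0.05616292510184435 [[-0.0066  0.9845 -0.1754  0.3667]
 [-1.     -0.0055  0.0063 -0.0191]
 [ 0.0052  0.1754  0.9845  1.0788]
 [ 0.      0.      0.      1.    ]]
{'t': 0.1, 'q': array([-1.3721,  0.4777,  0.0224,  1.5563, -0.0115,  1.1093, -0.0831]), 'joint_vel': array([ 0.0019, -0.0031, -0.0004, -0.0023,  0.0005, -0.001 ,  0.0001]), 'joint_torque': array([  0.0046, -59.7768,   1.6137, -28.1953,   0.0129,   0.0051,
        -0.    ]), 'eef_pos': array([0.2037, 0.6429, 0.1906]), 'tool_rot': array([-0.0001,  0.1528,  0.9883, -0.0008]), 'contact_force': array([-0.2033, -0.1878,  0.3633]), 'torque': array([-0.0327,  0.0099, -0.0251]), 'grasp_force': 0.0, 'gripper_width': 0.9989832971550476} 0.0187
```

View pics/top0.png

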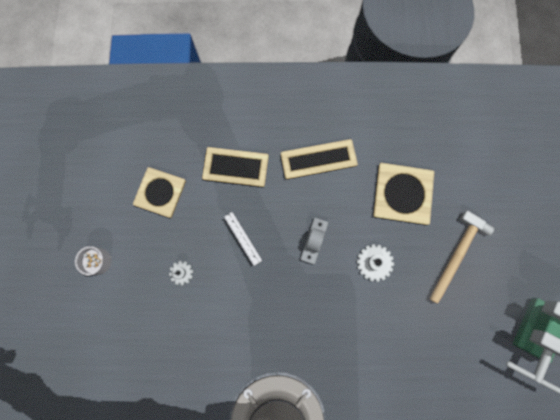

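View pics/scene0.png

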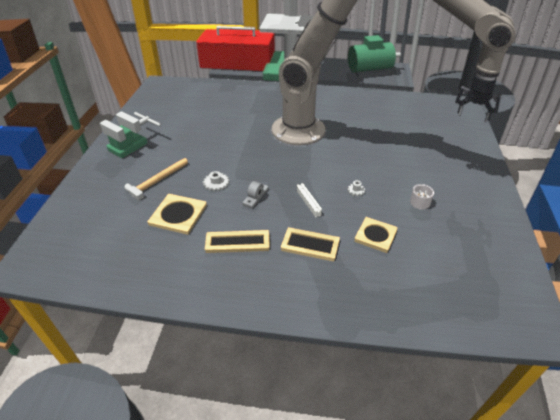

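The top view shows everything: tin (89,262), small sprocket (181,273), guide (243,239), block (315,241), big sprocket (376,262), hammer (460,255). The nests are at (159,192), (235,167), (319,159) and (405,194). The scene view agrees.

Run:
```python
from h import *
import pickle
np.set_printoptions(precision=4,suppress=True)
c=pickle.load(open("top.pkl","rb")); im=c["frame"]; hsv=cv2.cvtColor(im,cv2.COLOR_RGB2HSV)
def comps(m,z,amin,lab):
    cs,_=cv2.findContours(m.astype(np.uint8),cv2.RETR_EXTERNAL,cv2.CHAIN_APPROX_NONE)
    for k in cs:
        u=k.reshape(-1,2).mean(0)
        if cv2.contourArea(k)<amin or u[1]<100 or u[1]>330: continue
        w=cast(c,k.reshape(-1,2),z)[:,:2]*1000
        r=cv2.minAreaRect(w.astype(np.float32)); b=cv2.boxPoints(r)
        e=b[1]-b[0]; e2=b[2]-b[1]; e=e if np.hypot(*e)>np.hypot(*e2) else e2
        print(lab,u.round(),"c",np.round(r[0],1),"size",np.round(r[1],1),"long ang",round(np.degrees(np.arctan2(e[1],e[0]))%180,1))
wood=(hsv[...,1]>70)&(hsv[...,0]>10)&(hsv[...,0]<30)&(hsv[...,2]>120)
comps(wood,.016,300,"wood")
print(hsv[241,315],hsv[250,100],hsv[228,320],hsv[273,181])
bright=(hsv[...,2]>130)&(hsv[...,1]<60)
comps(bright,.010,60,"bright")
```

```text
wood [452. 267.] c [ 400.6 -476.8] size [ 22.9 231.9] long ang 147.0
[105  12 167] [135   4 130] [101  12 165] [100   8 181]
bright [180. 273.] c [380.6 253.2] size [65.3 64. ] long ang 80.7
bright [310. 257.] c [422.9 -89.7] size [40.6 32. ] long ang 71.2
bright [ 89. 260.] c [412.4 504.7] size [80.5 77.6] long ang 90.0
bright [375. 262.] c [ 404.  -266.1] size [100.3  99.9] long ang 43.6
bright [318. 233.] c [ 483.3 -112. ] size [40.1 80.6] long ang 162.8
bright [243. 238.] c [472.2  88.8] size [160.   29.5] long ang 32.1
bright [479. 222.] c [ 508.9 -557.9] size [93.8 32.6] long ang 59.1
bright [153. 180.] c [634.  338.2] size [ 83.8 157.5] long ang 115.7
bright [417. 189.] c [ 593.9 -355.3] size [157.1 156.1] long ang 81.3
bright [247. 159.] c [702.5  92.8] size [195.1  84.1] long ang 56.9
bright [326. 148.] c [ 726.6 -125.6] size [217.   73.1] long ang 80.4
```

Run:
```python
from h import *
import pickle
c=pickle.load(open("top.pkl","rb")); im=c["frame"]; v=cv2.cvtColor(im,cv2.COLOR_RGB2HSV)[...,2]
def comps(m,z,ylo,yhi,lo,hi):
    m=cv2.morphologyEx(m.astype(np.uint8),cv2.MORPH_CLOSE,np.ones((3,3)))
    cs,_=cv2.findContours(m,cv2.RETR_LIST,cv2.CHAIN_APPROX_NONE)
    for k in cs:
        u=k.reshape(-1,2).mean(0)
        if not(lo<cv2.contourArea(k)<hi and ylo<u[1]<yhi): continue
        w=cast(c,k.reshape(-1,2),z)[:,:2]*1000
        r=cv2.minAreaRect(w.astype(np.float32)); b=cv2.boxPoints(r)
        e=b[1]-b[0]; e2=b[2]-b[1]; e=e if np.hypot(*e)>np.hypot(*e2) else e2
        print(u.round(),"c",np.round(r[0],1),"size",np.round(r[1],1),"long ang",round(np.degrees(np.arctan2(e[1],e[0]))%180,1))
print("boards");comps(v>115,.016,120,210,800,9000)
print("recess");comps(v<50,.008,120,210,300,9000)
print("parts z0.015");comps(v>115,.015,220,290,200,3000)
```

```text
boards
[404. 193.] c [ 592.1 -352.2] size [111.1 113.3] long ang 177.1
[235. 166.] c [669.7 111.7] size [140.4  61.9] long ang 82.3
[319. 158.] c [ 690.8 -119.6] size [ 43.6 169.9] long ang 100.6
recess
[160. 191.] c [601.2 320.8] size [65.8 67. ] long ang 104.0
[406. 195.] c [ 593.4 -354.4] size [100.6 102. ] long ang 176.1
[237. 166.] c [671.8 112.8] size [128.4  48.3] long ang 82.7
[319. 159.] c [ 692.9 -119.6] size [ 30.3 157.7] long ang 100.9
parts z0.015
[100. 238.] c [469.8 476.5] size [72.7 54.1] long ang 89.8
[306. 239.] c [470.8 -79.8] size [126.2  55.8] long ang 3.9
[449. 252.] c [ 426.  -461.5] size [ 48.4 289.3] long ang 151.2
```

Emit:
carry_out(targets=[0,20,-43,0,-4,0,20,-43,0,-4,0,20,-43,0,-4,0,20,-43,0,-4,0,20,-43,0,-4,0,20,-43,0,-4,0,19,-44,0,-4,0,19,-44,0,-4,0,19,-44,0,-4,0,0,0,0,0,0,0,0,0,0,0,0,0,0,0])

```text
t: 1.3
eef_pos: [0.3804, 0.2546, 0.1915]
tool_rot: [-0.0, 0.45, 0.893, 0.0]
contact_force: [0.4, -0.8, 0.2]
gripper_width: 0.999
grasp_force: 0.0
```

Run:
```python
from h import *
import pickle
np.set_printoptions(precision=3,suppress=True)
c=take("wrist"); save(c,"w1"); pickle.dump(c,open("w1.pkl","wb")); print(np.array(c["pose"]),c["fov_y"],bot.get_obs()["eef_pos"],bot.get_obs()["q"])
```

```text
[[ 0.804 -0.572 -0.165  0.338]
 [ 0.595  0.773  0.222  0.31 ]
 [ 0.001 -0.277  0.961  0.375]
 [ 0.     0.     0.     1.   ]] 65.04713480378916 [0.38  0.255 0.191] [-0.994  0.11   0.29   2.069 -0.039  0.967 -0.045]
```

View pics/w1.png

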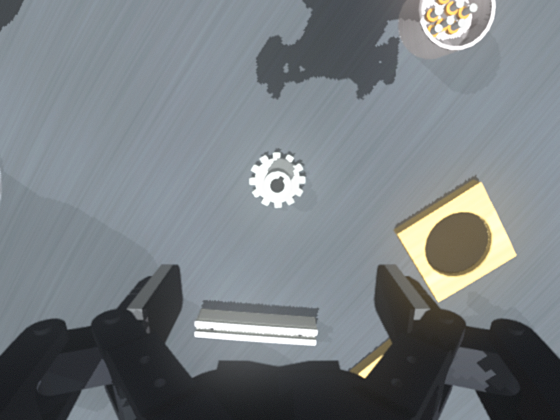

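The wrist view shows the small sprocket at (277,181), its nest recess at (458,244), and the guide at the bottom (257,332).

```bash
cat >> h.py <<'E'
def blob(c,m,z,box=None,amin=150,hull=True):
    m=m.astype(np.uint8)
    if box: q=np.zeros_like(m); q[box[1]:box[3],box[0]:box[2]]=1; m=m*q
    cs,_=cv2.findContours(m,cv2.RETR_EXTERNAL,cv2.CHAIN_APPROX_NONE)
    for k in cs:
        if cv2.contourArea(k)<amin: continue
        w=(cast(c,k.reshape(-1,2),z)[:,:2]*1000).astype(np.float32)
        r=cv2.minAreaRect(w); b=cv2.boxPoints(r); e=b[1]-b[0]; e2=b[2]-b[1]; e=e if np.hypot(*e)>np.hypot(*e2) else e2
        (mc,mr)=cv2.minEnclosingCircle(w)
        print(k.reshape(-1,2).mean(0).round(),"rect",np.round(r[0],1),np.round(r[1],1),"ang",round(np.degrees(np.arctan2(e[1],e[0]))%180,1),"circ",np.round(mc,1),round(mr,1))
E
python3 - <<'E'
from h import *
import pickle
c=pickle.load(open("w1.pkl","rb")); v=c["frame"].max(2); hsv=cv2.cvtColor(c["frame"],cv2.COLOR_RGB2HSV)
print(hsv[184,277],hsv[150,220],hsv[244,458],hsv[270,420],hsv[330,260])
print("disc");blob(c,v>200,.010,(230,135,325,225))
print("bore");blob(c,v<90,.038,(262,172,292,200),30)
print("bright hub bore",cast(c,[[277,184.5]],.038)*1000)
print("recess");blob(c,v<110,.016,(415,200,505,290))
print("guide");blob(c,v>215,.03,(185,290,330,350))
E
```

```text
[ 84  12 108] [103  29 156] [ 21  80 111] [ 30  56 255] [  0   0 255]
disc
[276. 179.] rect [378.  252.7] [63.6 60.2] ang 8.1 circ [377.8 254.4] 31.9
bore
bright hub bore [[377.53062529 255.17620976  38.        ]]
recess
[456. 243.] rect [594.7 321.4] [74.  76.1] ang 137.1 circ [594.3 321.9] 39.0
guide
[255. 338.] rect [471.9  81.6] [152.1   9. ] ang 31.7 circ [471.7  81.9] 76.0
[256. 329.] rect [464.3  93.5] [151.7  11.1] ang 31.8 circ [463.8  94.3] 75.9
```

Run:
```python
from h import *
import pickle
c=pickle.load(open("w1.pkl","rb")); hsv=cv2.cvtColor(c["frame"],cv2.COLOR_RGB2HSV)
w=(hsv[...,1]>35)&(hsv[...,2]>170)&(hsv[...,0]<45)
blob(c,w,.016,(380,160,540,310),500)
# inner hole
m=(~w).astype(np.uint8);m2=np.zeros_like(m);m2[200:290,415:505]=m[200:290,415:505]
n,l,s,ce=cv2.connectedComponentsWithStats(m2)
blob(c,l==l[244,458],.016)
```

```text
[458. 242.] rect [598.  322.1] [113.1 113.4] ang 161.0 circ [597.9 322. ] 78.4
[458. 243.] rect [597.3 321.9] [80.1 80.5] ang 157.0 circ [597.2 322.3] 40.6
```

Emit:
carry_out(newtons=60, targets=[0,-2,0,-40,0,0,0,0,-40,0,0,0,0,-40,0,0,0,0,-30,0,0,0,0,-18,0,0,0,0,-9,0,0,0,0,0,0,0,0,0,0,0])

```text
t: 2.15
eef_pos: [0.3791, 0.2543, 0.015]
tool_rot: [0.0, 0.45, 0.893, 0.0]
contact_force: [-0.2, -0.4, -0.5]
gripper_width: 1.001
grasp_force: 0.0
```

Emit:
carry_out(targets=[0,0,0,-3,0,100,0,0,0,0,255,0,0,0,0,255,0,0,0,0,255,0,0,0,0,255,0,0,0,0,255,0,0,0,0,255,0,0,0,0])

```text
t: 2.95
eef_pos: [0.3788, 0.2535, 0.0115]
tool_rot: [-0.0, 0.451, 0.893, -0.0]
contact_force: [0.4, 1.3, -0.5]
gripper_width: -0.002
grasp_force: 0.0
```

Run:
```python
from h import *
import pickle
c=take("wrist"); save(c,"w2"); pickle.dump(c,open("w2.pkl","wb")); print(bot.get_obs()["contact_force"],bot.get_obs()["gripper_width"])
```

```text
[-0.40972974  0.50441761 -0.26258083] -0.00011500142642276185
```

View pics/w2.png

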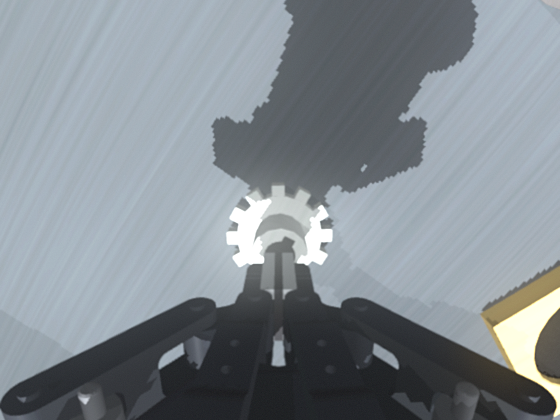

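The sprocket sits at (280,228), ahead of the shut fingers (280,265), so the fingers closed behind the hub.

Run:
```python
from h import *
import pickle
c=pickle.load(open("w2.pkl","rb")); v=c["frame"].max(2)
print("tip px for TCP?"); 
P=np.linalg.inv(c["pose"]); o=bot.get_obs()
K,d=intr(c)
for off in (0,.0187):
    p=P@np.r_[o["eef_pos"]+[0,0,off],1]; n=np.array([[p[0]/-p[2],-p[1]/-p[2],1.]]); print(cv2.projectPoints(n,np.zeros(3),np.zeros(3),K,d)[0])
blob(c,v>185,.010,(215,180,340,272))
print(cast(c,[[279,208],[279,245],[262,237],[300,237],[229,237],[332,237],[279,185]],.01)*1000)
t=take("top"); save(t,"t2"); v=t["frame"].max(2); blob(t,v>130,.01,(150,250,215,300),60)
t=take("scene"); save(t,"s2")
```

```text
tip px for TCP?
[[[279.67643578 239.29623015]]]
[[[279.86440558 251.69013253]]]
[282. 223.] rect [374.6 256.9] [74.3 57.9] ang 33.3 circ [373.4 255.7] 45.6
[[367.30386052 268.45295852  10.        ]
 [381.0556145  249.83057303  10.        ]
 [369.81187759 247.92824885  10.        ]
 [388.12624973 261.41917505  10.        ]
 [353.89262366 236.17153537  10.        ]
 [403.60673462 272.79373558  10.        ]
 [359.19617101 279.43306134  10.        ]]
[185. 271.] rect [386.3 239.5] [65.6 35.2] ang 28.2 circ [383.2 245.3] 32.9
```

Run:
```python
import cv2
a=cv2.imread("pics/s2.png")[110:260,290:490]; b=cv2.imread("pics/t2.png")[200:350,100:300]
cv2.imwrite("pics/cmp.png",cv2.resize(cv2.hconcat([a,b]),(800,300)))
```

```text
(no output)
```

View pics/cmp.png

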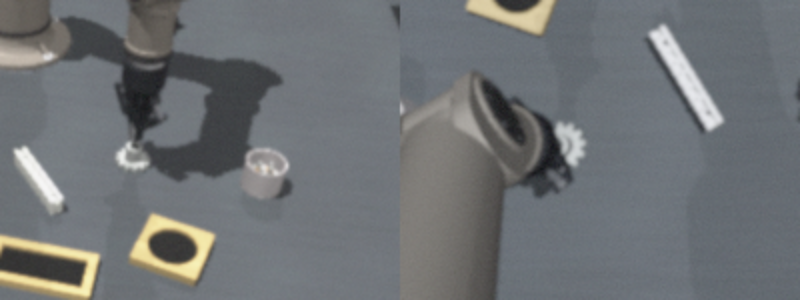

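Run:
```python
import cv2
a=cv2.imread("pics/w2.png")[170:320,180:380]; b=cv2.imread("pics/s2.png")[110:210,330:463]
cv2.imwrite("pics/cmp2.png",cv2.hconcat([cv2.resize(a,(440,330),interpolation=2),cv2.resize(b,(360,330),interpolation=2)]))
```

```text
(no output)
```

View pics/cmp2.png

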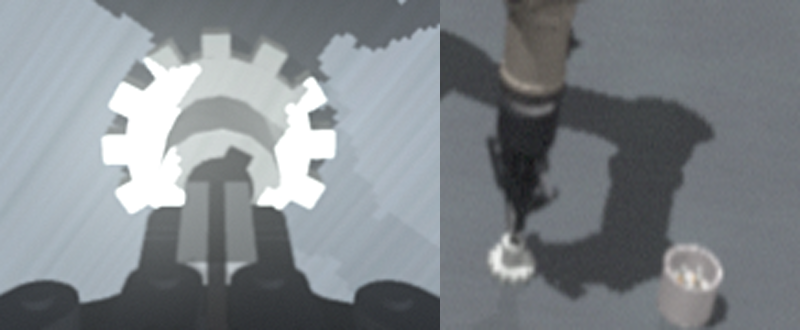

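Run:
```python
from h import *
import pickle
c=pickle.load(open("scene.pkl","rb")); o=bot.get_obs(); print(o["eef_pos"],o["gripper_width"])
def proj(c,p):
    K,d=intr(c); p=np.linalg.inv(c["pose"])@np.r_[p,1]; n=np.array([[p[0]/-p[2],p[1]/p[2],1.]]); return cv2.projectPoints(n,np.zeros(3),np.zeros(3),K,d)[0].ravel().round(1)
for z in (0,.02,.04,.06): print(z,proj(c,o["eef_pos"]+[0,0,z]))
w=pickle.load(open("w2.pkl","rb"))
ty=np.array([-.59,.80,0])
for z in (0,.02,.03,.04): print(z,proj(w,o["eef_pos"]+[0,0,z]+.011*ty),proj(w,o["eef_pos"]+[0,0,z]))
```

```text
[0.37883407 0.2535019  0.01148625] 0.0002487937747144314
0 [355.9 187.7]
0.02 [356.6 183.5]
0.04 [357.2 179.2]
0.06 [357.9 174.8]
0 [279.7 221.8] [279.7 239.2]
0.02 [279.9 233.4] [279.9 252.6]
0.03 [280.  240.3] [280.  260.4]
0.04 [280.2 248. ] [280.1 269.2]
```

Emit:
carry_out(targets=[255,0,0,-2,0,255,0,0,-2,0,255,0,0,0,0])

```text
t: 3.4
eef_pos: [0.3786, 0.2533, 0.0072]
tool_rot: [-0.0, 0.451, 0.893, -0.0]
contact_force: [-0.2, -0.1, -0.5]
gripper_width: 0.0
grasp_force: 0.0
```

Emit:
carry_out(targets=[255,0,0,-2,0,255,0,0,-2,0,255,0,0,0,0])

```text
t: 3.7
eef_pos: [0.3787, 0.2534, 0.0032]
tool_rot: [-0.0, 0.451, 0.893, -0.0]
contact_force: [0.9, 0.2, 0.2]
gripper_width: 0.001
grasp_force: 0.0
```

Run:
```python
from h import *
c=take("wrist"); cv2.imwrite("pics/w3.png",cv2.resize(c["frame"][150:330,160:400,::-1],(720,540)))
```

```text
(no output)
```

View pics/w3.png

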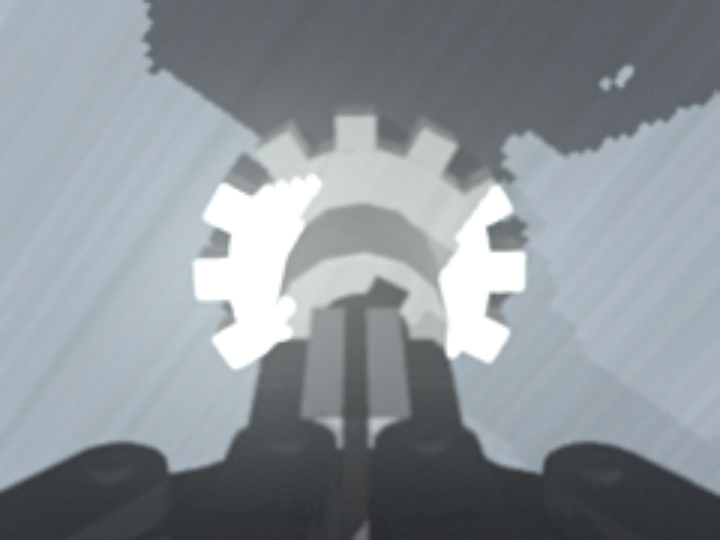

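Emit:
carry_out(targets=[255,0,0,-2,0,255,0,0,-2,0,255,0,0,0,0])

```text
t: 4.05
eef_pos: [0.3787, 0.2533, -0.0007]
tool_rot: [-0.0, 0.451, 0.893, -0.0]
contact_force: [0.1, 0.3, 0.2]
gripper_width: -0.002
grasp_force: 0.0
```

Emit:
carry_out(targets=[255,0,0,-2,0,255,0,0,-2,0,255,0,0,0,0])

```text
t: 4.35
eef_pos: [0.379, 0.2537, -0.0019]
tool_rot: [-0.001, 0.451, 0.892, 0.0]
contact_force: [-10.0, -6.7, 44.9]
gripper_width: -0.001
grasp_force: 22.4
```

Touch shows the true fingertip is about 39 mm above the reported TCP, so I'll correct heights for that.

Emit:
carry_out(newtons=60, targets=[255,0,0,8,0,0,0,0,8,0,0,0,0,0,0,0,0,0,0,0,0,0,0,0,0,0,0,0,0,0,0,-1,1,0,0])

```text
t: 5.05
eef_pos: [0.3777, 0.2542, 0.0112]
tool_rot: [-0.0, 0.451, 0.893, -0.0]
contact_force: [-0.0, 0.7, 0.7]
gripper_width: 0.987
grasp_force: 0.0
```

Emit:
carry_out(newtons=60, targets=[0,0,0,-15,0,0,0,0,-15,0,0,0,0,-9,0,0,0,0,0,0,255,0,0,0,0,255,0,0,0,0,255,0,0,0,0,255,0,0,0,0,255,0,0,0,0,255,0,0,0,0])

```text
t: 6.05
eef_pos: [0.3782, 0.2549, -0.0268]
tool_rot: [0.0, 0.451, 0.893, 0.001]
contact_force: [-1.4, -0.6, 7.4]
gripper_width: 0.329
grasp_force: 58.7
```

Emit:
carry_out(targets=[255,0,0,25,0,255,0,0,25,0,255,37,11,0,0,255,37,11,0,0,255,37,11,0,0,255,36,11,0,0,255,36,11,0,0,255,36,12,0,0,255,0,0,0,0,255,0,0,0,0])

```text
t: 7.05
eef_pos: [0.5967, 0.3211, 0.0218]
tool_rot: [-0.0, 0.451, 0.893, -0.001]
contact_force: [-0.2, -0.1, -2.6]
gripper_width: 0.331
grasp_force: 60.0
```

Run:
```python
from h import *
c=take("wrist"); save(c,"w4")
hsv=cv2.cvtColor(c["frame"],cv2.COLOR_RGB2HSV); w=(hsv[...,1]>35)&(hsv[...,2]>150)&(hsv[...,0]<45)
print(bot.get_obs()["eef_pos"]); blob(c,w,.016,None,800)
```

```text
[0.59566661 0.32093669 0.0217852 ]
[262. 210.] rect [597.1 322.2] [112.8 112.5] ang 71.1 circ [597.2 322. ] 78.3
```

View pics/w4.png

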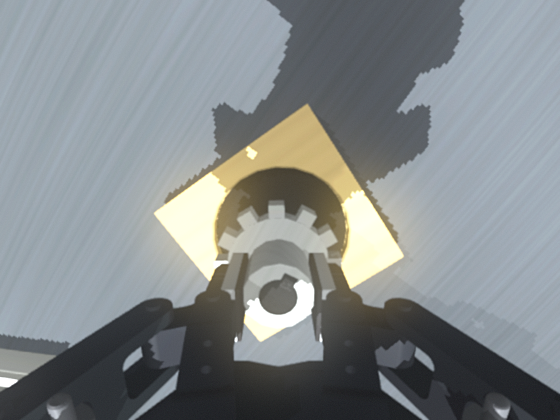

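The sprocket is held level at (278,260) over the board, so I'll lower it.

Emit:
carry_out(targets=[255,1,1,-15,0,255,0,0,-12,0,255,0,0,-7,0,255,0,0,-4,0,255,0,0,-2,0,255,0,0,0,0,255,0,0,0,0])

```text
t: 7.8
eef_pos: [0.5982, 0.3226, -0.0171]
tool_rot: [0.0, 0.451, 0.893, 0.0]
contact_force: [-0.5, -1.3, -1.8]
gripper_width: 0.33
grasp_force: 60.0
```

Emit:
carry_out(targets=[255,0,0,-1.5,0,255,0,0,0,0,200,0,0,0,0,100,0,0,0,0,0,0,0,0,0,0,0,0,0,0,0,0,0,0,0,0,0,0,20,0,0,0,0,40,0,0,0,0,40,0,0,0,0,40,0,0,0,0,40,0,0,0,0,0,0])

```text
t: 9.1
eef_pos: [0.6016, 0.3242, 0.168]
tool_rot: [0.003, 0.451, 0.893, 0.005]
contact_force: [0.1, 0.2, -0.2]
gripper_width: 0.998
grasp_force: 0.0
```

Emit:
carry_out(targets=[0,-11,-20,0,-8,0,-11,-20,0,-8,0,-11,-20,0,-8,0,-11,-20,0,-8,0,-11,-20,0,-8,0,-11,-20,0,-8,0,-11,-20,0,-8,0,-11,-20,0,-8,0,-11,-20,0,-8,0,-11,-20,0,-8,0,-11,-18,0,-8,0,-11,-18,0,-7,0,0,0,0,0,0,0,0,0,0])

```text
t: 10.5
eef_pos: [0.4658, 0.0868, 0.1609]
tool_rot: [-0.0, 0.962, 0.272, 0.0]
contact_force: [0.7, 0.2, -0.2]
gripper_width: 0.997
grasp_force: 0.0
```

Run:
```python
from h import *
c=take("wrist"); save(c,"w5"); o=bot.get_obs(); print(o["eef_pos"],o["tool_rot"],o["q"])
v=c["frame"].min(2); blob(c,v>200,.03,None,200)
hsv=cv2.cvtColor(c["frame"],cv2.COLOR_RGB2HSV); w=(hsv[...,1]>35)&(hsv[...,2]>150)&(hsv[...,0]<45); blob(c,w,.016,None,800)
```

```text
[0.46619123 0.08729031 0.16100394] [-1.01896615e-04  9.62310087e-01  2.71954398e-01  3.02431373e-04] [-0.96537484  0.21434836  0.75131428  2.09094682 -0.18661404  0.90082109
 -1.12892323]
[277. 183.] rect [467.2  89.2] [150.3  22.4] ang 31.9 circ [467.5  88.7] 75.9
[517.  88.] rect [681.8 -76.6] [ 77.2 116.1] ang 100.8 circ [681.2 -77. ] 69.0
[396.  34.] rect [665.   87.8] [120.2  91.9] ang 82.7 circ [665.1  88.2] 75.0
```

View pics/w5.png

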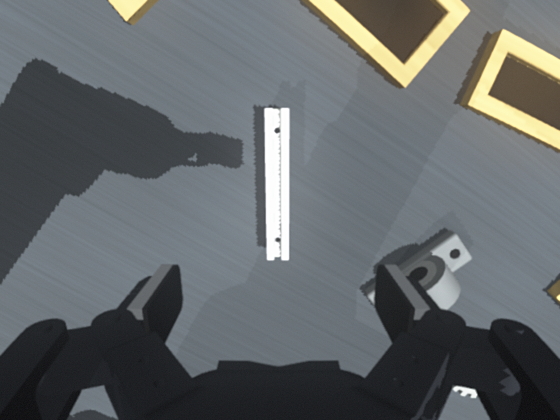

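The guide is at (277,183), already in line with the fingers; the block is at (425,275).

Emit:
carry_out(newtons=40, targets=[0,1,2,-40,0,0,0,0,-40,0,0,0,0,-40,0,0,0,0,-40,0,0,0,0,-20,0,0,0,0,-9,0,0,0,0,0,0,255,0,0,0,0,255,0,0,0,0,255,0,0,0,0,255,0,0,0,0,255,0,0,0,0,255,0,0,0,0])

```text
t: 11.85
eef_pos: [0.4673, 0.0889, -0.0272]
tool_rot: [-0.0, 0.963, 0.271, 0.001]
contact_force: [-1.4, 0.8, 7.1]
gripper_width: 0.249
grasp_force: 39.4
```

Emit:
carry_out(targets=[255,0,0,30,0,255,0,0,30,0,255,25,-23,0,7.5,255,25,-23,0,7.5,255,25,-23,0,7.5,255,25,-23,0,7.5,255,25,-23,0,7.5,255,25,-23,0,7.5,255,25,-23,0,8,255,25,-23,0,8,255,24,-24,0,8,255,0,0,0,0,255,0,0,0,0])

```text
t: 13.15
eef_pos: [0.6905, -0.1205, 0.0316]
tool_rot: [-0.0, 0.641, 0.768, -0.0]
contact_force: [-0.0, -0.0, -0.8]
gripper_width: 0.243
grasp_force: 40.0
```

Run:
```python
from h import *
c=take("wrist"); save(c,"w6"); o=bot.get_obs(); print(o["eef_pos"],o["tool_rot"],o["gripper_width"])
hsv=cv2.cvtColor(c["frame"],cv2.COLOR_RGB2HSV); w=(hsv[...,1]>35)&(hsv[...,2]>150)&(hsv[...,0]<45); blob(c,w,.016,None,800)
v=c["frame"].min(2); blob(c,v>200,.071,None,200)
```

```text
[ 0.69002118 -0.11908464  0.031526  ] [-7.03327835e-04  6.40477427e-01  7.67976651e-01 -1.82992061e-04] 0.24374146652163053
[230. 141.] rect [654.8 -89.2] [ 21.  129.6] ang 99.1 circ [656.1 -89. ] 65.4
[329. 160.] rect [711.4 -79. ] [ 18.5 132.5] ang 100.7 circ [718.  -77.7] 66.3
[235. 243.] rect [ 668.4 -112.3] [ 5.1 17.2] ang 96.0 circ [ 666.5 -112.5] 8.6
[279. 277.] rect [ 689.4 -136.3] [36.2 85.7] ang 105.2 circ [ 695.9 -134.1] 43.9
[324. 220.] rect [706.5 -94.4] [ 9.2 41.7] ang 100.7 circ [706.8 -94.4] 21.3
```

View pics/w6.png

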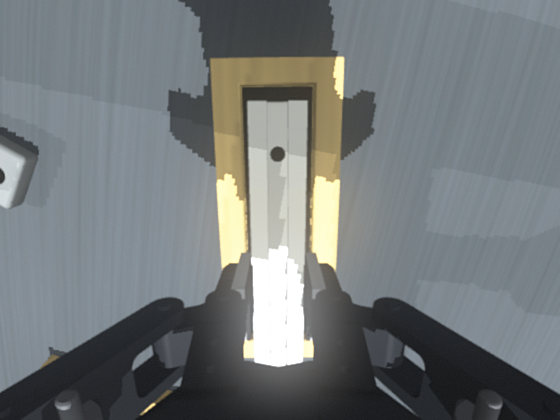

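The bar hangs over the slim recess: board far corners are at (211,58) and (343,57), and the bar's far end at (248,101) and (308,100).

Run:
```python
from h import *
c=take("wrist")
b=cast(c,[[211,58],[343,57],[220,255],[339,255]],.016)*1000; g=cast(c,[[248,101],[308,100]],.0315+.0272+.03)*1000
u=b[0]-b[2]; u2=b[1]-b[3]; print(b,g); print([np.degrees(np.arctan2(x[1],x[0])) for x in(u,u2)])
d=(u/np.linalg.norm(u)+u2/np.linalg.norm(u2))/2; print("nest",b[:2].mean(0)-100*d,"bar",g.mean(0)-75*d)
```

```text
[[ 633.61739814  -25.24053181   16.        ]
 [ 706.7439828   -11.40045539   16.        ]
 [ 654.811152   -143.15062828   16.        ]
 [ 731.64961729 -129.15043439   16.        ]] [[664.82168791 -46.95558145  88.7       ]
 [686.42642965 -42.66189099  88.7       ]]
[np.float64(100.18982287348649), np.float64(101.94277299208743)]
nest [ 689.37291718 -116.4495847    16.        ] bar [ 690.01822881 -118.40555454   88.7       ]
```

Emit:
carry_out(targets=[255,0,1,-20,0,255,0,0,-15,0,255,0,0,-8,0,255,0,0,-5,0,255,0,0,-2,0,255,0,0,-1,0,255,0,0,0,0,255,0,0,0,0])

```text
t: 14.05
eef_pos: [0.6913, -0.1187, -0.0185]
tool_rot: [0.0, 0.64, 0.768, 0.0]
contact_force: [-0.1, 0.1, -1.3]
gripper_width: 0.252
grasp_force: 40.1
```

Emit:
carry_out(targets=[255,0,0,-1,0,255,0,0,0,0,200,0,0,0,0,100,0,0,0,0,0,0,0,0,0,0,0,0,0,0,0,0,0,0,0,0,0,0,20,0,0,0,0,40,0,0,0,0,40,0,0,0,0,40,0,0,0,0,45,0,0,0,0,0,0])

```text
t: 15.35
eef_pos: [0.6952, -0.1197, 0.1727]
tool_rot: [0.005, 0.64, 0.768, 0.003]
contact_force: [0.7, -0.1, 0.3]
gripper_width: 1.003
grasp_force: 0.0
```

Emit:
carry_out(targets=[0,-28,2,0,7.5,0,-28,2,0,7.5,0,-28,2,0,7.5,0,-28,2,0,7.5,0,-28,2,0,7.5,0,-28,3,0,7.5,0,-28,3,0,7.5,0,-26,3,0,7.5,0,0,0,0,0,0,0,0,0,0])

```text
t: 16.35
eef_pos: [0.469, -0.0996, 0.1652]
tool_rot: [0.0, 0.171, 0.985, 0.0]
contact_force: [-0.3, 0.2, 0.5]
gripper_width: 1.0
grasp_force: 0.0
```

Run:
```python
from h import *
import pickle
c=take("wrist"); save(c,"w7"); pickle.dump(c,open("w7.pkl","wb")); o=bot.get_obs(); print(o["eef_pos"],o["tool_rot"],o["q"])
hsv=cv2.cvtColor(c["frame"],cv2.COLOR_RGB2HSV); w=(hsv[...,1]>35)&(hsv[...,2]>150)&(hsv[...,0]<45); blob(c,w,.016,None,800)
v=c["frame"].min(2); blob(c,v>190,.016,None,200)
```

```text
[ 0.4697149  -0.09954825  0.16519446] [5.84094809e-04 1.70807458e-01 9.85304248e-01 9.94010741e-05] [-9.70312537e-04  1.84582960e-01  9.01362004e-02  2.04294600e+00
 -2.09933597e-02  9.13721879e-01  1.32794527e+00]
[320. 338.] rect [ 659.7 -117.4] [ 17.  155.3] ang 100.7 circ [ 653.  -118.6] 77.6
[512. 311.] rect [707.2 115.9] [123.6  17.5] ang 82.8 circ [707.1 116. ] 62.2
[ 85. 305.] rect [ 533.1 -360.5] [118.5  41.5] ang 81.1 circ [ 523.  -358.8] 60.1
[487. 266.] rect [652.5 105.1] [150.3  62.2] ang 82.7 circ [647.1 105.7] 78.5
[365. 361.] rect [711.6 -71.6] [ 9.8 58.6] ang 100.4 circ [708.7 -72.1] 29.3
[361. 352.] rect [696.3 -74.1] [11.7 63. ] ang 100.7 circ [698.3 -73.7] 31.5
[112. 179.] rect [ 402.  -261.4] [93.8 93.8] ang 65.1 circ [ 402.2 -261.3] 47.7
[269. 141.] rect [417.6 -88.6] [33.7 26.7] ang 82.2 circ [420.7 -89.1] 19.8
```

View pics/w7.png

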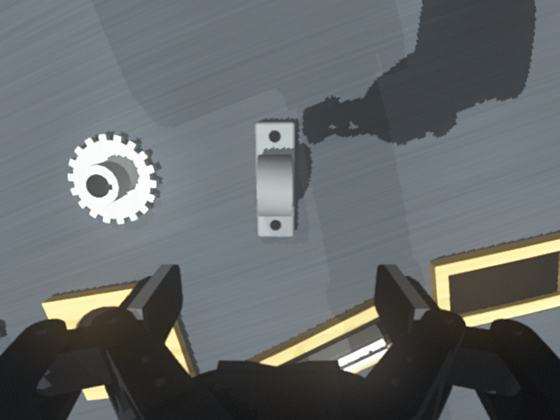

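The block is in line with the fingers, with foot corners (256,122), (295,121), (258,236), (295,236) and holes at (274,135), (275,225). The big sprocket is at (112,179), bore (97,186), and the guide lies in its recess.

Run:
```python
from h import *
import pickle
c=pickle.load(open("w7.pkl","rb"))
b=cast(c,[[256,122],[295,121],[258,236],[295,236]],.016)*1000; h=cast(c,[[274,135],[275,225]],.016)*1000
print(b[:,:2],b.mean(0),h[:,:2],h.mean(0)); u=b[:2].mean(0)-b[2:].mean(0); print(np.linalg.norm(u),np.degrees(np.arctan2(u[1],u[0])))
print("bore",cast(c,[[97,186]],.038)*1000)
```

```text
[[ 399.58922664  -98.38645402]
 [ 411.58263429  -62.10216771]
 [ 511.40559984 -138.38836147]
 [ 524.83305806 -100.92507298]] [461.85262971 -99.95051405  16.        ] [[ 417.33794576  -86.04670848]
 [ 505.84170058 -116.937787  ]] [ 461.58982317 -101.49224774   16.        ]
119.23549617924107 160.69828991867925
bore [[ 402.36636396 -265.16240855   38.        ]]
```

Emit:
carry_out(newtons=80, targets=[0,-7,-1,-30,0,0,0,0,-40,0,0,0,0,-40,0,0,0,0,-40,0,0,0,0,-20,0,0,0,0,-10,0,0,0,0,0,0,255,0,0,0,0,255,0,0,0,0,255,0,0,0,0,255,0,0,0,0,255,0,0,0,0,255,0,0,0,0])

```text
t: 17.7
eef_pos: [0.4626, -0.1007, -0.0139]
tool_rot: [0.001, 0.17, 0.985, 0.0]
contact_force: [-1.0, 0.7, 8.4]
gripper_width: 0.368
grasp_force: 79.2
```

Emit:
carry_out(targets=[255,0,0,30,0,255,0,0,30,0,255,21,21,0,-7.8,255,21,21,0,-7.8,255,21,21,0,-7.8,255,21,21,0,-7.8,255,21,21,0,-7.8,255,21,21,0,-7.8,255,21,21,0,-7.8,255,20,21,0,-7.8,255,20,22,0,-7.8,255,20,22,0,-7.8,255,0,0,0,0,255,0,0,0,0])

```text
t: 19.1
eef_pos: [0.6677, 0.1125, 0.0438]
tool_rot: [-0.001, 0.751, 0.66, -0.001]
contact_force: [-1.0, -1.1, -6.4]
gripper_width: 0.362
grasp_force: 82.0
```

Run:
```python
from h import *
import pickle
c=take("wrist"); save(c,"w8"); pickle.dump(c,open("w8.pkl","wb")); o=bot.get_obs(); print(o["eef_pos"],o["tool_rot"],o["q"])
```

```text
[0.66740425 0.11104834 0.04403988] [-4.30607690e-04  7.51902300e-01  6.59273245e-01 -1.23897051e-03] [-0.53315343  0.66818198  0.40269998  1.68288854 -0.32550862  0.86006331
 -0.12418116]
```

View pics/w8.png

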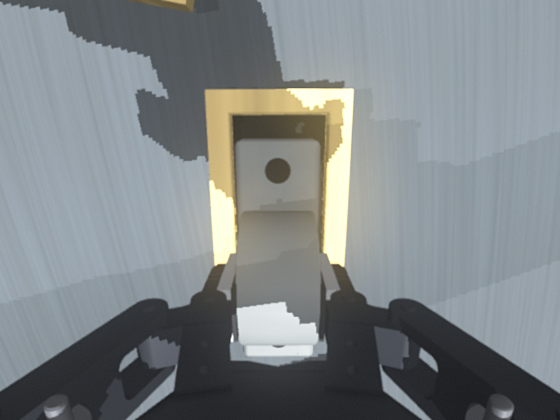

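The block hangs over its recess: board corners (206,90) and (354,89), foot's far end (237,140) and (321,139).

Run:
```python
from h import *
import pickle
c=pickle.load(open("w8.pkl","rb"))
b=cast(c,[[206,90],[354,89]],.016)*1000; g=cast(c,[[237,140],[321,139]],.058+.016)*1000
a=np.radians(82.6); d=np.array([np.cos(a),np.sin(a)]); p=b[0]-b[1]; print("board ang",np.degrees(np.arctan2(p[1],p[0]))-90, "foot ang",np.degrees(np.arctan2(*(g[0]-g[1])[[1,0]]))-90,np.linalg.norm(p),np.linalg.norm(g[0]-g[1]))
print("nest",b.mean(0)[:2]-85*d,"block",g.mean(0)[:2]-60*d)
```

```text
board ang 82.94126190783268 foot ang 83.2422653514142 90.38004626740879 38.45386793619741
nest [668.31610571 113.54933856] block [667.45047419 112.17869593]
```

Emit:
carry_out(targets=[255,1,1,-20,0,255,0,0,-15,0,255,0,0,-8,0,255,0,0,-4,0,255,0,0,-2,0,255,0,0,0,0,255,0,0,0,0])

```text
t: 19.85
eef_pos: [0.6704, 0.1125, -0.0034]
tool_rot: [0.0, 0.752, 0.659, 0.0]
contact_force: [0.2, -0.9, -5.3]
gripper_width: 0.362
grasp_force: 82.1
```

Emit:
carry_out(targets=[255,0,0,-1.5,0,255,0,0,-1,0,255,0,0,0,0,255,0,0,0,0])

```text
t: 20.25
eef_pos: [0.6703, 0.1127, -0.0058]
tool_rot: [0.0, 0.752, 0.659, 0.0]
contact_force: [-1.5, 0.1, 1.5]
gripper_width: 0.366
grasp_force: 82.6
```

Emit:
carry_out(targets=[200,0,0,0,0,100,0,0,0,0,0,0,0,0,0,0,0,0,0,0,0,0,0,0,0,0,0,0,20,0,0,0,0,40,0,0,0,0,40,0,0,0,0,40,0,0,0,0,35,0,0,0,0,0,0])

```text
t: 21.35
eef_pos: [0.6736, 0.1125, 0.1746]
tool_rot: [0.002, 0.752, 0.659, 0.004]
contact_force: [0.3, 0.2, 0.3]
gripper_width: 0.998
grasp_force: 0.0
```

Emit:
carry_out(targets=[0,-27,-37,0,-2.5,0,-27,-37,0,-2.5,0,-27,-37,0,-2.5,0,-27,-37,0,-2.5,0,-27,-37,0,-2.5,0,-27,-38,0,-2.5,0,-27,-38,0,-2.5,0,-27,-38,0,-2.5,0,-26,-38,0,-2.5,0,-26,-38,0,-2.5,0,0,0,0,0,0,0,0,0,0])

```text
t: 22.55
eef_pos: [0.4011, -0.2632, 0.1683]
tool_rot: [-0.0, 0.878, 0.479, 0.0]
contact_force: [0.4, 0.2, 0.2]
gripper_width: 1.001
grasp_force: 0.0
```

Run:
```python
from h import *
import pickle
c=take("wrist"); save(c,"w9"); pickle.dump(c,open("w9.pkl","wb")); o=bot.get_obs(); print(o["eef_pos"],o["tool_rot"],o["q"])
hsv=cv2.cvtColor(c["frame"],cv2.COLOR_RGB2HSV); w=(hsv[...,1]>35)&(hsv[...,2]>150)&(hsv[...,0]<45); print("wood"); blob(c,w,.016,None,800)
v=c["frame"].min(2); print("disc"); blob(c,v>190,.010,None,500)
```

```text
[ 0.40197156 -0.26213368  0.16828209] [-1.60661071e-04  8.77066803e-01  4.80368386e-01  1.02894534e-04] [-0.18817184  0.21255925  0.73727771  2.07033751 -0.17953579  0.92082029
  0.07856159]
wood
[331. 336.] rect [ 357.4 -454. ] [ 23.2 143.3] ang 146.8 circ [ 354.9 -457.8] 71.8
[475. 155.] rect [ 590.7 -351.8] [152.7 152.3] ang 81.1 circ [ 590.7 -351.7] 106.6
disc
[280. 184.] rect [ 402.  -264.2] [95.  95.8] ang 164.0 circ [ 401.9 -264.4] 48.2
```

View pics/w9.png

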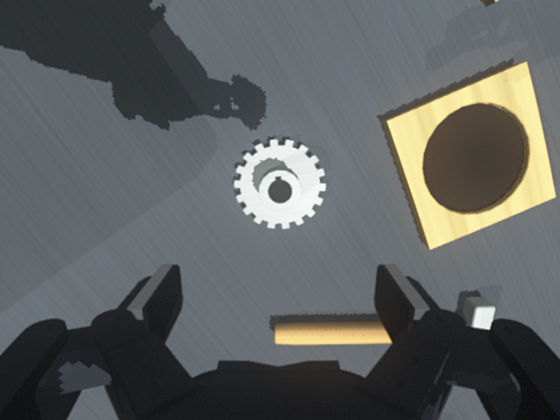

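The big sprocket is at (280,184) and its nest at (475,155); the hammer is well clear.

Emit:
carry_out(newtons=80, targets=[0,0,-2,-40,0,0,0,0,-40,0,0,0,0,-40,0,0,0,0,-40,0,0,0,0,-25,0,0,0,0,-12,0,0,0,0,0,0,255,0,0,0,0,255,0,0,0,0,255,0,0,0,0,255,0,0,0,0,255,0,0,0,0])

```text
t: 23.8
eef_pos: [0.4026, -0.2645, -0.0271]
tool_rot: [0.0, 0.877, 0.48, 0.001]
contact_force: [-2.1, 2.2, 11.9]
gripper_width: 0.471
grasp_force: 79.3
```

Emit:
carry_out(targets=[255,0,0,25,0,255,0,0,25,0,255,32,-15,0,0,255,32,-15,0,0,255,31,-15,0,0,255,31,-14,0,0,255,31,-14,0,0,255,31,-14,0,0,255,0,0,0,0,255,0,0,-20,0,255,0,0,-12,0,255,0,0,-6,0,255,0,0,0,0,255,0,0,0,0])

```text
t: 25.2
eef_pos: [0.5899, -0.3516, -0.0161]
tool_rot: [0.0, 0.877, 0.48, 0.0]
contact_force: [-0.1, 0.0, -6.6]
gripper_width: 0.467
grasp_force: 84.0
```

Emit:
carry_out(targets=[255,1,0,-1.5,0,255,0,0,-1.5,0,255,0,0,0,0,255,0,0,0,0])

```text
t: 25.6
eef_pos: [0.5915, -0.3517, -0.0188]
tool_rot: [0.0, 0.877, 0.48, 0.0]
contact_force: [0.2, 1.4, -0.3]
gripper_width: 0.468
grasp_force: 84.2
```

Emit:
carry_out(targets=[200,0,0,-0.5,0,100,0,0,0,0,0,0,0,0,0,0,0,0,0,0,0,0,0,0,0,0,0,0,20,0,0,0,0,40,0,0,0,0,40,0,0,0,0,40,0,0,0,0,40,0,0,-40,0,0,0,0,-40,0,0,0,0,-40,0,0,0,0,-40,0,0,0,0,0,0,0,0])

```text
t: 27.1
eef_pos: [0.4244, -0.3524, 0.16]
tool_rot: [-0.001, 0.879, 0.477, -0.0]
contact_force: [0.2, -0.4, 0.6]
gripper_width: 0.999
grasp_force: 0.0
```

Run:
```python
from h import *
t=take("top"); s=take("scene"); w=take("wrist")
a=t["frame"][110:310,70:510]; b=s["frame"][130:290,110:462]
cv2.imwrite("pics/fin.png",cv2.vconcat([cv2.resize(a,(640,291)),cv2.resize(b,(640,291))])[:,:,::-1])
v=t["frame"].min(2)
print("small/big nest discs at .018");blob(t,v>150,.018,(140,170,180,215),30);blob(t,v>150,.018,(380,165,430,225),100)
print("block .06, guide .038");blob(t,v>140,.024,(210,155,262,182),60);blob(t,v>160,.038,(285,145,352,173),60)
hsv=cv2.cvtColor(w["frame"],cv2.COLOR_RGB2HSV); print("wrist"); blob(w,w["frame"].min(2)>170,.018,None,500); print(bot.get_obs()["eef_pos"])
```

```text
small/big nest discs at .018
[159. 192.] rect [599.2 320.2] [109.4 108.1] ang 71.0 circ [598.3 320.2] 70.8
[405. 193.] rect [ 590.4 -352. ] [137.2 156.7] ang 175.9 circ [ 589.2 -350.6] 102.0
block .06, guide .038
[239. 178.] rect [644.5 109.1] [ 39.4 139.2] ang 90.3 circ [644.5 108.2] 71.4
[251. 167.] rect [665.6  67.6] [31.4 36. ] ang 170.7 circ [664.7  68.3] 22.6
[243. 158.] rect [683.3  86.4] [93.2 31.4] ang 89.6 circ [686.1  86.3] 48.2
[329. 164.] rect [ 663.1 -138. ] [ 53.2 176.4] ang 117.4 circ [ 683.9 -127.2] 88.3
[316. 152.] rect [ 698.3 -110.6] [ 41.1 167.6] ang 100.8 circ [ 697.8 -110.7] 84.6
wrist
[435. 282.] rect [ 516.8 -539.1] [51.  24.3] ang 58.0 circ [ 517.7 -539.7] 27.3
[419.  98.] rect [ 591.2 -351.5] [96.4 95. ] ang 64.7 circ [ 591.3 -351.6] 48.4
[ 0.43175374 -0.35149549  0.16038695]
```

View pics/fin.png

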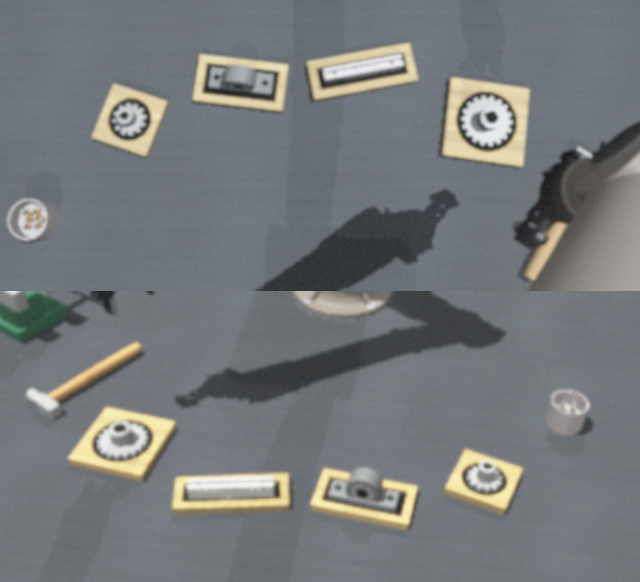

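All four parts lie centred in their recesses with clearance all round: small sprocket (130,118), block (239,82), guide (363,67) and big sprocket (486,120) in the upper view. The tin and hammer have not moved, so I'm handing in.

```bash
python3 -c "
from station import bot
print(bot.hand_in())"
```

```text
the job is handed in; nothing more can be done
None
```

I put all four parts in their nests and handed the job in about 27 s into the 115 s limit; the last pictures show each part lying flat and centred, and the tin and hammer where they were, but the hand-in returned no verdict.

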